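# Full blast from the yellow-trigger blow gun

## Robot

A 6-joint arm with a two-finger parallel gripper is mounted at the origin on the work surface. World frame = base frame: x ahead of the robot, y to its left, z up, the work surface at z = 0. Lengths are in mm, angles in degrees, forces in N, time in s.
With the tool pointing down it reaches from about 300 to 850 mm from the base axis. Payload 4.2 kg.
Tool frame: the origin (TCP) lies midway between the tips of the shut fingers; the grasp point (between the pads) lies 19 mm behind it; x points along the fingers, y is the direction in which the jaws open and shut, and the axes are right-handed (so a half turn about x gives the same grasp; the last joint's range is limited). The gripper opens to 91 mm and grips with 3 to 60 N. Pads are 32 mm wide; open, the fingers measure 118 mm over their backs; the gripper's body (76 mm by 178 mm) begins 60 mm behind the grasp point.
Start: joints at [72.995, 18.312, 89.639, -0, 72.044, -1.146], TCP at [157.137, 553.128, 213.976] pointing down, gripper open.
Joint ranges: [-177.97, 177.97], [-48.28, 115.42], [12.27, 149.76], [-77.06, 257.06], [2.81, 150.46], [-146.56, 146.56]. Speed limits (degrees/s): [147.25, 147.25, 180, 180, 180, 180].

## Interface

Orientations are given as [roll, pitch, yaw] about the fixed x, y, z axes, in that order (R = Rz(yaw) Ry(pitch) Rx(roll)).
In Python, from workcell import * gives the robot as it stands.
- The arm moves only by the shell command python3 -m handwheel 'ROWS' [FORCE]. ROWS is a JSON object of lists of equal length, an entry for each row: "gripper": the closure, from 0 (fully open) to 1 (shut); "offset": the shift along the tool's x, y, z in mm, a list of three; "rot": the turn, a rotation vector about the tool's x, y, z in degrees, a list of three. A call has 1 to 5 rows; each row is the pose to reach, as a shift and turn from the pose commanded when the call began, along the tool's axes at that moment; what a row does not reach only later rows make up. A row lasts 1/12 s, in which the tool goes at most 41.7 mm and 7.16 degrees, less where a joint would pass 70% of its speed; a pose out of reach is approached as far as the arm can. A call with a gripper value outside its range is refused whole. The fingers move at their own pace and stop on an object; FORCE is the grip in N (left out, the last holds). Time passes only in rows, so rows that repeat a pose let the fingers close. It gives the time, the measured TCP pose, the force and the opening at its end, in the units of the state.
- state(): the state, without advancing time (a new reading comes with each control period).
- grab_frame(name): name is "side" or "top" or "wrist"; returns the picture (480x640x3 uint8, red, green, blue); there is no depth.
- camera_params(name): a dict with "fx", "fy", "cx", "cy" (pixels), "position" and "attitude" of the camera in the world; the wrist camera has in their place "hand_eye" (4x4, takes a point from camera to tool coordinates, whose origin is the TCP and whose axes are the tool frame's). Camera axes: x right, y up, looking along -z (the intrinsics and any distortion apply to the point x, -y, -z); pixel columns grow to the right and rows downward; lengths in mm; the calibration is good to about 2 mm. A picture is of the moment at which its call begins: read the wrist's pose just before it. camera_params takes no time and is no camera call.
- job_done(): hands the job in, once; it reports no verdict.
The state is a dict: "time_s": time; "qpos": joint angles; "qvel": joint speeds; "effort": joint torques, N m; "ee_pos": TCP position; "ee_rot": TCP orientation; "force": force on the tool from outside, world axes, zero at the start; "torque": the same for the moment, N m; "gripper_width": finger opening in mm.
Only numpy, scipy, OpenCV 4.12 (cv2) and the standard library are available. Lean on these libraries where they do the work, as an engineer would, in place of code of your own. Each camera call takes 0.05 s, during which the arm holds its last target.

## Task

Blow off the clay bowl: squeeze the yellow trigger of the blow gun that is aimed at it, past the pressure point of its first, soft stage and deep into the second, full-flow stage, and hold it there for about a second. Then let go so that the trigger springs back. Leave the blue-trigger gun unpressed and the bowl where it stands.

Things in the scene. Friction and masses are not known exactly. Their poses are not given: they have to be found in the camera images.
- blower_pinch (a point): Pinch point of the yellow-trigger gun, lying on its side in a stand, 65 mm up; z up. Fixed grey grip: outer face at y=+16 mm; yellow trigger bar: outer face at y=-30 mm at rest, -16 squeezed; both 25 mm high, along x, overlapping from x=-30 to +45. Pinch across y from above; free below to 15 mm over the table. Barrel at x=+60, nozzle to -y; its posts at y=+55, -75, 86 mm high.
- blower_full (a joint): Second-stage travel of the yellow trigger, m: 0 at rest and through the first stage, 0.009 at its firm stop. First stage: 5 mm at 1-3 N; nothing more moves until 7 N (pressure point); second stage: 9 mm at 7-10 N. It springs back. The whole gun also slides up to 8 mm either way along the squeeze in sprung bushings, so it centres itself between two fingers.
- spare_trigger (a joint): First-stage travel in m of the blue trigger on a like gun in a like stand nearby: 0 at rest, 0.005 at its pressure point. Not to be pressed.
- bowl: Loose unglazed terracotta bowl, 80 mm across and 50 mm high, 0.2 kg, standing on the blue tile in front of the yellow-trigger gun's nozzle. Its origin is the centre of its underside, z axis up.
Mind the look-alikes: they are no part of the job. There is more than one size of the bowl; the job needs the middle-sized.

How it is judged:
By the outcome, as a careful person would: the job done as asked, in the order asked, and still so for the second after the job is handed in, with the robot touching nothing.
It also fails if it takes over 29 s, if anything falls off the work surface, if the arm or the gripper's body presses on something with over 40 N, if the wrist force passes 120 N, or if a joint passes its speed limit or range.

## Working session

There is one attempt and no reset: what is moved stays moved. The work goes in short steps, Python scripts to look and compute and a shell command to move; the robot and the scene stay as the last step left them, time stands still between calls to the robot, and variables do not carry over. Pictures are saved under pics/ and viewed, and the job is handed in when it is done.

```bash
mkdir -p pics; ls; python3 - <<'E'
from workcell import *
import cv2
print(state())
for n in("top","side","wrist"):
    print(n,camera_params(n)); cv2.imwrite(f"pics/{n}0.png",grab_frame(n)[:,:,::-1])
E
```

```text
pics
{'time_s': 0.0, 'qpos': array([ 7.29946139e+01,  1.83522000e+01,  8.97092211e+01, -1.09282740e-05,
        7.20437801e+01, -1.14809856e+00]), 'qvel': array([-0.02335663,  0.08865134, -0.05314226,  0.05280981,  0.06322558,
       -0.04021042]), 'effort': array([-1.11856847e-03, -4.12460160e+01, -2.31977981e+01,  7.27209798e-02,
        4.55329497e-02, -1.28076204e-04]), 'ee_pos': array([156.97980796, 552.60642778, 213.09561504]), 'ee_rot': array([ -91.14243997,   89.89479872, -106.99972416]), 'force': array([-0.54269267,  0.56200002,  0.29549913]), 'torque': array([-0.02518669, -0.02789151, -0.01295527]), 'gripper_width': 91.26029566996951}
top {'fx': 503.75790793795505, 'fy': 503.75790793795505, 'cx': 317.5019704087401, 'cy': 230.20708241776046, 'position': array([ 377.79607075,  -94.99264036, 1015.27892798]), 'attitude': array([  13.06819581,    0.27244336, -101.04040788])}
side {'fx': 507.6831144871639, 'fy': 507.6831144871639, 'cx': 325.44691552958693, 'cy': 229.54558706845734, 'position': array([  22.8347615 , -845.57301239,  713.30751703]), 'attitude': array([ 55.27919434,   0.27301513, -38.37743681])}
wrist {'fx': 354.24977178736947, 'fy': 354.24977178736947, 'cx': 319.15182484546085, 'cy': 230.71666390586344, 'hand_eye': array([[-6.12057737e-04,  2.96709987e-01, -9.54967439e-01,
        -1.69938078e+02],
       [ 9.99999773e-01,  4.51585869e-04, -5.00611373e-04,
         1.64760941e-01],
       [ 2.82713407e-04, -9.54967528e-01, -2.96710196e-01,
        -8.36175912e+01],
       [ 0.00000000e+00,  0.00000000e+00,  0.00000000e+00,
         1.00000000e+00]])}
```

View pics/top0.png

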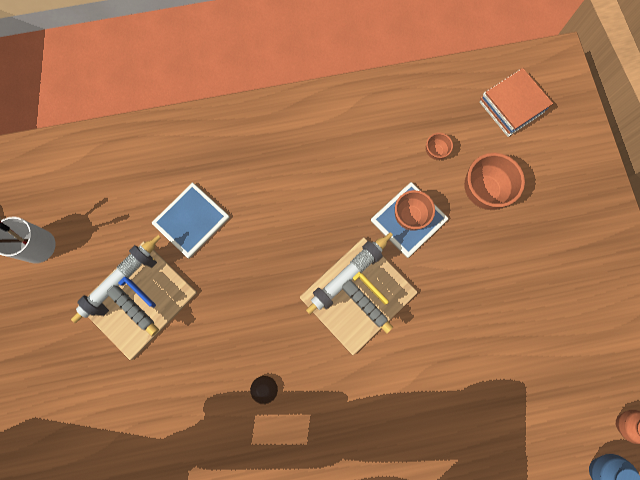

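View pics/side0.png

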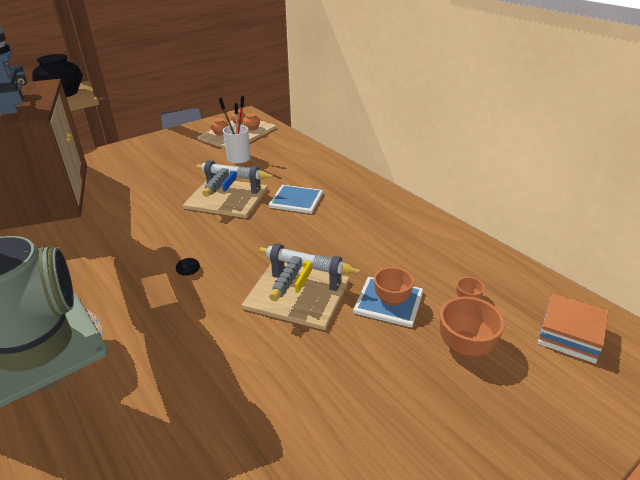

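View pics/wrist0.png

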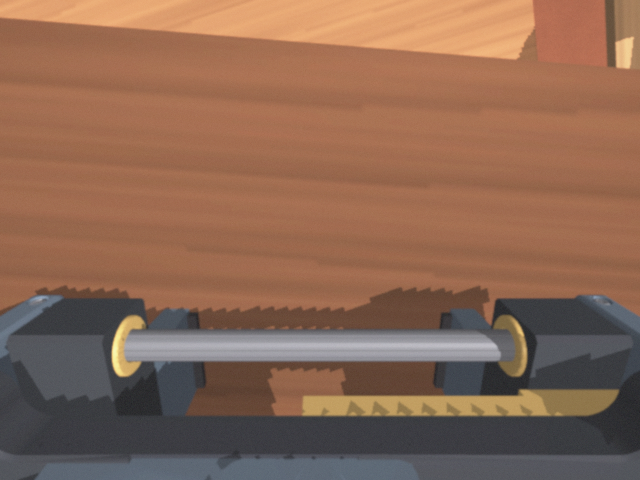

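The top view shows the yellow trigger at about (372,289), its grip at (368,307), the nozzle at (388,241), and the mid-sized bowl on its tile at (414,210). The blue gun is well away, at about (138,292). Next I measure.

```bash
cat > h.py <<'E'
import numpy as np, cv2
from scipy.spatial.transform import Rotation as R
from workcell import *
def pose(n):
    c=camera_params(n); return c,R.from_euler('xyz',c['attitude'],degrees=True).as_matrix(),np.array(c['position'])
def ray(n,uv):
    c,M,p=pose(n); uv=np.atleast_2d(uv).astype(float)
    d=np.c_[(uv[:,0]-c['cx'])/c['fx'],-(uv[:,1]-c['cy'])/c['fy'],-np.ones(len(uv))]
    return p,d@M.T
def plane(n,uv,z):
    p,d=ray(n,uv); return p+d*((z-p[2])/d[:,2])[:,None]
def tri(u1,u2,a="top",b="side"):
    p,d=ray(a,u1);q,e=ray(b,u2);d=d[0];e=e[0]
    s=np.linalg.lstsq(np.c_[d,-e],q-p,rcond=None)[0]
    A=p+s[0]*d;B=q+s[1]*e;return (A+B)/2,np.linalg.norm(A-B)
E
python3 - <<'E'
from h import *
for n in("top","side"):
    im=cv2.imread(f"pics/{n}0.png");h=cv2.cvtColor(im,cv2.COLOR_BGR2HSV)
    m=cv2.inRange(h,(24,190,120),(33,255,255))
    k,l,st,ce=cv2.connectedComponentsWithStats(m)
    for i in range(1,k):
        if st[i,4]>15:print(n,st[i],ce[i])
    cr=im[220:340,290:430] if n=="top" else im[230:340,230:370]
    cv2.imwrite(f"pics/c_{n}.png",cv2.resize(cr,None,fx=5,fy=5,interpolation=cv2.INTER_CUBIC))
E
```

```text
side [295 261  17  32 237] [303.06751055 275.70042194]
```

View pics/c_top.png

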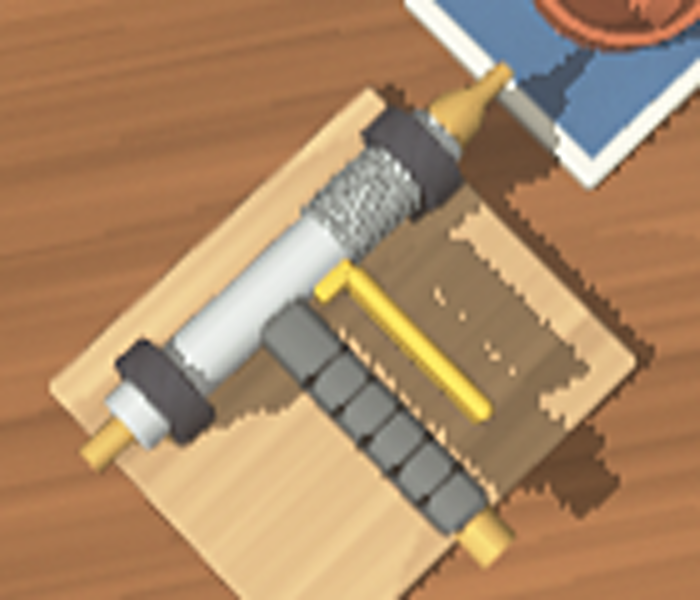

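View pics/c_side.png

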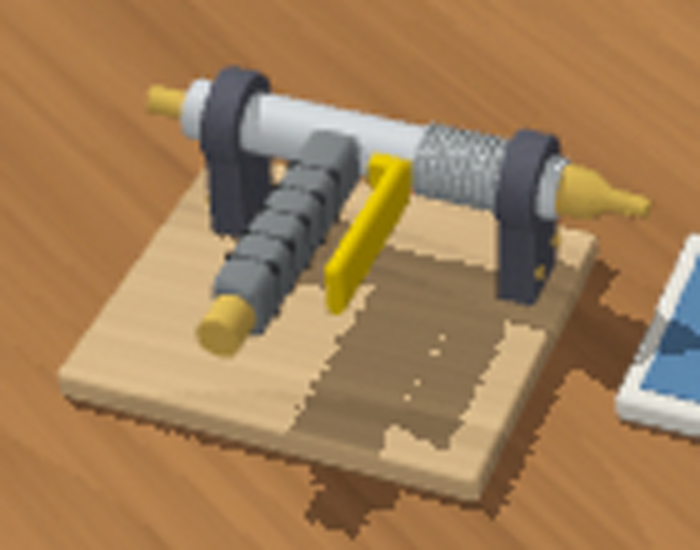

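```bash
python3 - <<'E'
from h import *
im=cv2.imread("pics/top0.png");h=cv2.cvtColor(im,cv2.COLOR_BGR2HSV)
print(h[285:296:2,372:380])
E
```

```text
[[[ 22 168 221]
  [ 21 148 159]
  [ 17 105 143]
  [ 16  97 147]
  [ 16 100 146]
  [ 17  98 145]
  [ 17 101 147]
  [ 17 101 147]]

 [[ 26 152 254]
  [ 25 159 249]
  [ 22 170 218]
  [ 21 150 150]
  [ 17 102 140]
  [ 16  98 146]
  [ 16 100 146]
  [ 17 101 146]]

 [[ 24 162 244]
  [ 26 154 254]
  [ 26 151 253]
  [ 25 159 248]
  [ 22 169 214]
  [ 20 147 146]
  [ 17 102 140]
  [ 16  99 147]]

 [[ 22 161 177]
  [ 22 166 192]
  [ 25 161 248]
  [ 26 153 254]
  [ 26 153 253]
  [ 25 160 248]
  [ 22 170 210]
  [ 21 145 142]]

 [[ 16  96 144]
  [ 20 130 157]
  [ 22 162 186]
  [ 22 168 193]
  [ 25 160 249]
  [ 27 153 254]
  [ 26 153 252]
  [ 25 162 246]]

 [[ 16 101 149]
  [ 16 101 149]
  [ 15  96 146]
  [ 20 128 155]
  [ 22 162 186]
  [ 22 167 197]
  [ 25 159 252]
  [ 27 150 255]]]
```

```bash
python3 - <<'E'
from h import *
T=lambda x,y:(290+x/5-.4,220+y/5-.4)
S=lambda x,y:(230+x/5-.4,230+y/5-.4)
a,ea=tri(T(507,70),S(647,206));b,eb=tri(T(90,458),S(150,98))
print("nozzle",a,ea,"tail",b,eb)
yb=(a-b)[:2];print("yaw of barrel dir -y:",np.degrees(np.arctan2(yb[1],yb[0]))+90)
# trigger mask top face
im=cv2.imread("pics/top0.png");h=cv2.cvtColor(im,cv2.COLOR_BGR2HSV)
m=cv2.inRange(h,(21,145,165),(30,255,255));m[:272]=0;m[304:]=0;m[:,:358]=0;m[:,390:]=0
k,l,st,ce=cv2.connectedComponentsWithStats(m);print(st[1:],ce[1:])
m=(cv2.inRange(h,(24,130,235),(30,255,255))>0); m[:276]=0;m[304:]=0;m[:,:358]=0;m[:,390:]=0
v,u=np.nonzero(m);P=plane("top",np.c_[u,v],77.5)[:,:2];c=P.mean(0)
w,V=np.linalg.eigh(np.cov((P-c).T));ax=V[:,1]
ang=np.degrees(np.arctan2(ax[1],ax[0]));print("trig centre",c,"axis",ang,"width std",np.sqrt(w),"len",np.ptp((P-c)@ax),"wid",np.ptp((P-c)@V[:,0]))
# grip top/edges
for nm,x,y in(("gripout0",265,335),("gripout1",440,532),("gripin0",308,298),("gripin1",488,488),("trigtip",490,412),("trigbase",350,275)):
    print(nm,plane("top",T(x,y),77.5)[0],plane("top",T(x,y),65)[0])
t1,e=tri(T(488,412),S(335,270));print("trig end",t1,e)
t1,e=tri(T(350,265),S(408,165));print("trig root",t1,e)
# plate corners
for nm,x,y,z in(("cR",635,360,15),("cT",372,90,15),("cL",52,388,15)): print(nm,plane("top",T(x,y),z)[0])
print(tri(T(635,360),S(480,490)),tri(T(372,90),S(597,240)))
# bowl
m=cv2.inRange(h,(3,120,80),(12,255,255));m[:,:390]=0;m[:,436:]=0;m[:185]=0;m[235:]=0
v,u=np.nonzero(m);print("bowl px",u.mean(),v.mean(),plane("top",(u.mean(),v.mean()),50))
E
```

```text
nozzle [ 560.25710425 -270.00505039   69.13397485] 0.34675874706437 tail [445.23120292 -84.53342538  68.45937478] 1.9511729670940376
yaw of barrel dir -y: 31.806386136777263
[[358 272  30  32 204]] [[372.33333333 288.04901961]]
trig centre [ 460.88298707 -213.90420108] axis -147.20405711082054 width std [ 1.46587916 19.71179755] len 71.39692585562094 wid 5.844475785953689
gripout0 [ 477.4879367  -157.52085431   77.5       ] [ 478.81676622 -158.35431585   65.        ]
gripout1 [ 394.5699505  -205.73212425   77.5       ] [ 394.79353571 -207.20821153   65.        ]
gripin0 [ 487.95048342 -176.08758161   77.5       ] [ 489.41877207 -177.16852589   65.        ]
gripin1 [ 406.70383029 -226.48645561   77.5       ] [ 407.08915245 -228.23918501   65.        ]
trigtip [ 433.6176416 -233.3740607   77.5      ] [ 434.36170783 -235.21859751   65.        ]
trigbase [ 493.39036158 -193.2987491    77.5       ] [ 494.93116037 -194.60910735   65.        ]
trig end [ 433.96160381 -232.64916922   78.46038079] 0.5865648364978928
trig root [ 497.63569854 -194.51677495   74.18971605] 0.31102301516675634
cR [ 446.28857051 -303.47917551   15.        ]
cT [ 573.28917284 -224.49087268   15.        ]
cL [479.76605999 -74.77481106  15.        ]
(array([ 446.90540913, -304.66938953,   10.06288041]), np.float64(0.6357581253321314)) (array([ 573.69818316, -224.73915131,   14.44391965]), np.float64(0.6781641347818345))
bowl px 414.4456273764259 208.89429657794676 [[ 604.15944828 -330.52173894   50.        ]]
```

```bash
cat >> h.py <<'E'
def todo(p,yaw=32.):
    s=state();M=R.from_euler('xyz',s['ee_rot'],degrees=True).as_matrix()
    g=np.radians(yaw);best=None
    for sg in(1,-1):
        y=sg*np.array([-np.sin(g),np.cos(g),0]);x=np.array([0,0,-1.]);D=np.c_[x,y,np.cross(x,y)]
        rv=R.from_matrix(M.T@D).as_rotvec(degrees=True);print("rot",rv.round(2))
    print("t",s['time_s'],"pos",s['ee_pos'].round(1),"offset",(M.T@(np.array(p)-s['ee_pos'])).round(1),"q",s['qpos'].round(1),"F",s['force'].round(1),"w",round(s['gripper_width'],1))
    print("tool axes cols\n",M.round(3))
E
python3 -c "
from h import *
todo([443,-195,160])"
```

```text
rot [-4.786e+01 -3.000e-02  7.000e-02]
rot [1.3214e+02 9.0000e-02 4.0000e-02]
t 0.15 pos [157.  552.8 213.3] offset [  54.2 -641.1  479.4] q [73.  18.3 89.7 -0.  72.  -1.1] F [-0.1 -0.4  0.3] w 91.2
tool axes cols
 [[-0.     0.273  0.962]
 [-0.001  0.962 -0.273]
 [-1.    -0.001 -0.   ]]
```

```bash
python3 -m handwheel '{"gripper":[0,0,0,0,0],"offset":[[0,-24,18],[0,-56,42],[0,-88,66],[0,-120,90],[0,-152,114]],"rot":[[0,0,0],[0,0,0],[0,0,0],[0,0,0],[0,0,0]]}' 20 && python3 -m handwheel '{"gripper":[0,0,0,0,0],"offset":[[0,-32,24],[0,-64,48],[0,-96,72],[0,-128,96],[0,-160,120]],"rot":[[0,0,0],[0,0,0],[0,0,0],[0,0,0],[0,0,0]]}' && python3 -m handwheel '{"gripper":[0,0,0,0,0],"offset":[[0,-32,24],[0,-64,48],[0,-96,72],[0,-128,96],[0,-160,120]],"rot":[[0,0,0],[0,0,0],[0,0,0],[0,0,0],[0,0,0]]}' && python3 -c "
from h import *
todo([443,-195,160])"
```

```text
time_s: 0.57
ee_pos: [225.3, 373.9, 213.6]
ee_rot: [-84.1, 90.0, -99.9]
force: [0.5, -0.1, -0.8]
gripper_width: 91.1
time_s: 0.98
ee_pos: [296.9, 187.2, 213.9]
ee_rot: [41.9, 90.0, 26.1]
force: [0.9, 0.4, -0.8]
gripper_width: 91.2
time_s: 1.4
ee_pos: [368.7, 0.3, 214.0]
ee_rot: [38.8, 90.0, 22.9]
force: [0.1, 0.4, 0.3]
gripper_width: 91.2
rot [-4.788e+01  4.000e-02 -1.000e-02]
rot [ 1.3212e+02 -1.0000e-02 -5.0000e-02]
t 1.4 pos [3.687e+02 3.000e-01 2.140e+02] offset [  54.  -167.6  124.9] q [ -1.7  -0.7 113.2   0.   67.5 -75.9] F [0.1 0.4 0.3] w 91.2
tool axes cols
 [[ 0.001  0.274  0.962]
 [ 0.     0.962 -0.274]
 [-1.     0.     0.001]]
```

The −48° turn would put joint 6 at its limit, so I'll use the equivalent +132° turn.

```bash
python3 -m handwheel '{"gripper":[0,0,0,0,0],"offset":[[0,-32,24],[0,-64,48],[0,-96,72],[0,-128,96],[0,-160,120]],"rot":[[7,0,0],[14,0,0],[21,0,0],[28,0,0],[35,0,0]]}' && python3 -m handwheel '{"gripper":[0,0,0,0,0],"offset":[[0,0,0],[0,0,0],[0,0,0],[0,0,0],[0,0,0]],"rot":[[7,0,0],[14,0,0],[21,0,0],[28,0,0],[35,0,0]]}' && python3 -m handwheel '{"gripper":[0,0,0,0,0],"offset":[[0,0,0],[0,0,0],[0,0,0],[0,0,0],[0,0,0]],"rot":[[7,0,0],[14,0,0],[21,0,0],[28,0,0],[35,0,0]]}' && python3 -m handwheel '{"gripper":[0,0,0,0,0],"offset":[[0,0,0],[0,0,0],[0,0,0],[0,0,0],[0,0,0]],"rot":[[7,0,0],[14,0,0],[21,0,0],[27,0,0],[27,0,0]]}' && python3 - <<'E'
from h import *
todo([443,-195,160])
for n in("wrist","top"): cv2.imwrite(f"pics/{n}1.png",grab_frame(n)[:,:,::-1])
E
```

```text
time_s: 1.82
ee_pos: [440.4, -186.4, 213.8]
ee_rot: [155.4, 90.0, 104.1]
force: [0.5, -0.8, 0.2]
gripper_width: 91.1
time_s: 2.23
ee_pos: [440.1, -184.4, 213.5]
ee_rot: [-127.6, 89.9, 146.1]
force: [-0.1, 0.1, 0.4]
gripper_width: 91.2
time_s: 2.65
ee_pos: [440.2, -184.2, 213.6]
ee_rot: [-93.8, 90.0, 145.0]
force: [-0.2, -0.5, 0.6]
gripper_width: 91.5
time_s: 3.07
ee_pos: [440.2, -184.3, 213.7]
ee_rot: [-65.8, 90.0, 146.2]
force: [0.0, -0.2, 0.3]
gripper_width: 90.6
rot [-1.7995e+02 -5.0000e-02  2.0000e-02]
rot [0.05 0.01 0.03]
t 3.0667 pos [ 440.2 -184.3  213.7] offset [53.7 10.6  3.3] q [-24.1   9.5 101.7   0.   68.8  33.9] F [ 0.  -0.2  0.3] w 90.6
tool axes cols
 [[-0.     0.531 -0.848]
 [ 0.    -0.848 -0.531]
 [-1.    -0.001  0.   ]]
```

View pics/wrist1.png

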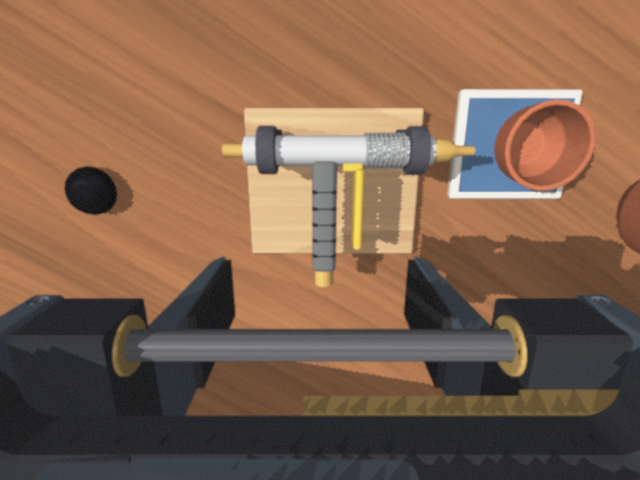

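The wrist view shows the gun square to the jaws, with the grip at columns 313–336 and the yellow trigger at 354–364. I cross-check the position from this view.

```bash
python3 - <<'E'
from h import *
im=cv2.imread("pics/wrist1.png");h=cv2.cvtColor(im,cv2.COLOR_BGR2HSV)
for r in(185,210,235): print(r,[(c,*map(int,h[r,c])) for c in list(range(310,340,2))],[(c,*map(int,h[r,c])) for c in range(350,368)])
s=state();M=R.from_euler('xyz',s['ee_rot'],degrees=True).as_matrix();c=camera_params("wrist");H=np.array(c['hand_eye'])
g=np.radians(32);G=np.array([[np.cos(g),np.sin(g)],[-np.sin(g),np.cos(g)]])
O=M@H[:3,3]+s['ee_pos']
for nm,u,v,z in(("trigout",363.5,190,77.5),("trigout",362.5,240,77.5),("tip",357,249,77.5),("gripout",313.5,185,77.5),("gripout",313,250,77.5),("nozzle",475,151,69),("tail",222,149,69)):
    d=M@H[:3,:3]@np.array([(u-c['cx'])/c['fx'],-(v-c['cy'])/c['fy'],-1]);P=O+d*(z-O[2])/d[2]
    print(nm,P.round(1),"gun",(G@(P[:2]-[443,-195])).round(1))
E
```

```text
185 [(310, 17, 93, 225), (312, 14, 60, 165), (314, 90, 2, 135), (316, 90, 6, 139), (318, 75, 4, 137), (320, 90, 6, 137), (322, 75, 7, 138), (324, 100, 6, 134), (326, 90, 2, 131), (328, 75, 4, 131), (330, 75, 4, 129), (332, 120, 4, 120), (334, 30, 3, 95), (336, 15, 78, 147), (338, 16, 93, 225)] [(350, 14, 96, 148), (351, 15, 99, 147), (352, 17, 111, 154), (353, 20, 139, 171), (354, 21, 160, 193), (355, 22, 165, 218), (356, 25, 160, 236), (357, 26, 157, 242), (358, 26, 153, 243), (359, 26, 155, 242), (360, 25, 159, 237), (361, 23, 167, 225), (362, 22, 165, 202), (363, 21, 157, 166), (364, 19, 125, 145), (365, 16, 98, 145), (366, 15, 95, 148), (367, 15, 94, 147)]
210 [(310, 17, 96, 223), (312, 14, 72, 152), (314, 60, 3, 80), (316, 60, 6, 92), (318, 90, 2, 118), (320, 100, 6, 120), (322, 110, 6, 119), (324, 90, 7, 117), (326, 120, 4, 119), (328, 100, 7, 117), (330, 0, 2, 113), (332, 30, 6, 81), (334, 0, 12, 62), (336, 15, 94, 163), (338, 17, 91, 227)] [(350, 14, 94, 146), (351, 17, 101, 149), (352, 20, 128, 165), (353, 21, 158, 187), (354, 22, 170, 212), (355, 24, 161, 234), (356, 26, 15
[... 535 characters left out ...]
350, 15, 95, 142), (351, 18, 125, 153), (352, 21, 155, 179), (353, 21, 166, 209), (354, 24, 161, 235), (355, 26, 154, 243), (356, 26, 155, 244), (357, 26, 153, 243), (358, 25, 157, 240), (359, 24, 163, 232), (360, 22, 165, 212), (361, 21, 158, 170), (362, 20, 128, 138), (363, 17, 99, 132), (364, 16, 92, 130), (365, 16, 93, 132), (366, 15, 91, 134), (367, 14, 96, 133)]
trigout [ 484.3 -202.7   77.5] gun [ 31.  -28.4]
trigout [ 445.7 -228.    77.5] gun [-15.2 -29.4]
tip [ 435.8 -228.7   77.5] gun [-23.9 -24.7]
gripout [ 464.7 -163.4   77.5] gun [35.1 15.3]
gripout [ 413.3 -195.    77.5] gun [-25.1  15.7]
nozzle [ 563.6 -266.9   69. ] gun [  64.1 -124.9]
tail [447.6 -80.2  69. ] gun [64.7 94.9]
```

Both views agree to within 1 mm (trigger −29, grip +15.5 across the squeeze), so I descend straddling the gun, TCP to about 46 mm.

```bash
python3 -m handwheel '{"gripper":[0,0,0,0,0],"offset":[[8,12,-1],[30,12,-1],[55,12,-1],[80,12,-1],[100,12,-1]],"rot":[[0,0,0],[0,0,0],[0,0,0],[0,0,0],[0,0,0]]}' && python3 -m handwheel '{"gripper":[0,0,0,0,0],"offset":[[18,0,0],[36,0,0],[54,0,0],[68,0,0],[68,0,0]],"rot":[[0,0,0],[0,0,0],[0,0,0],[0,0,0],[0,0,0]]}' && python3 - <<'E'
from h import *
todo([443,-195,46])
for n in("wrist","side"): cv2.imwrite(f"pics/{n}2.png",grab_frame(n)[:,:,::-1])
E
```

```text
time_s: 3.58
ee_pos: [447.3, -194.3, 111.6]
ee_rot: [-51.7, 89.9, 160.5]
force: [-0.6, 0.4, -0.0]
gripper_width: 91.2
time_s: 4.0
ee_pos: [445.9, -193.6, 42.8]
ee_rot: [-55.9, 89.6, 156.4]
force: [0.3, 0.5, 0.5]
gripper_width: 91.1
rot [-179.78   -0.46    0.31]
rot [0.22 0.2  0.29]
t 4.0 pos [ 445.9 -193.6   42.8] offset [-3.2 -0.4  3.2] q [-24.8  21.1 114.2  -0.   45.1  33. ] F [0.3 0.5 0.5] w 91.1
tool axes cols
 [[-0.006  0.533 -0.846]
 [ 0.002 -0.846 -0.533]
 [-1.    -0.005  0.003]]
```

View pics/wrist2.png

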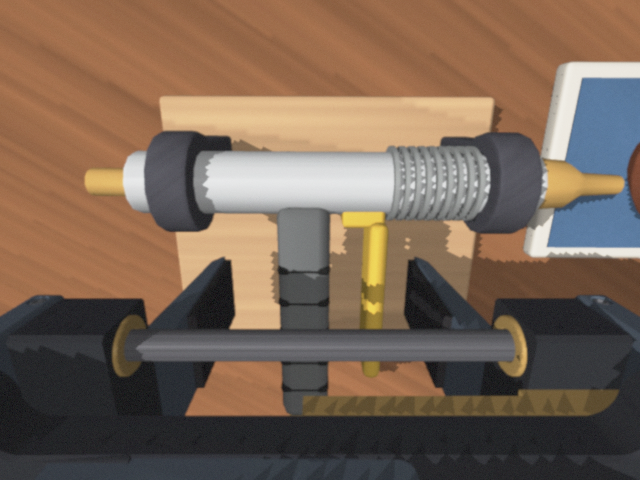

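View pics/side2.png

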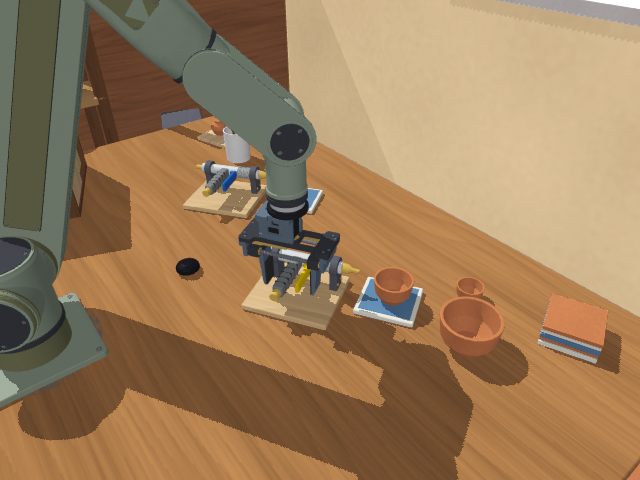

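The fingers straddle the grip (column 303) and trigger (column 372) with clearance both sides. I close at 20 N.

```bash
python3 -m handwheel '{"gripper":[0.3,0.45,0.55,0.7,0.8],"offset":[[-2,0,0],[-2,0,0],[-2,0,0],[-2,0,0],[-2,0,0]],"rot":[[0,0,0],[0,0,0],[0,0,0],[0,0,0],[0,0,0]]}' 20 && python3 -m handwheel '{"gripper":[0.8,0.8,0.8,0.8,0.8],"offset":[[0,0,0],[0,0,0],[0,0,0],[0,0,0],[0,0,0]],"rot":[[0,0,0],[0,0,0],[0,0,0],[0,0,0],[0,0,0]]}' 20
```

```text
time_s: 4.52
ee_pos: [447.9, -194.1, 48.4]
ee_rot: [127.5, 89.9, -20.3]
force: [0.4, -0.8, -0.0]
gripper_width: 60.5
time_s: 4.93
ee_pos: [447.6, -193.9, 48.1]
ee_rot: [-125.5, 90.0, 86.6]
force: [-0.7, 0.6, 2.9]
gripper_width: 31.5
```

The opening of 31.5 mm matches the squeezed width of 32, so the trigger is at its firm stop. I hold about a second and look.

```bash
python3 -m handwheel '{"gripper":[0.8,0.8,0.8,0.8,0.8],"offset":[[0,0,0],[0,0,0],[0,0,0],[0,0,0],[0,0,0]],"rot":[[0,0,0],[0,0,0],[0,0,0],[0,0,0],[0,0,0]]}' && python3 - <<'E'
from h import *
cv2.imwrite("pics/wrist3.png",grab_frame("wrist")[:,:,::-1]);todo([443,-195,46])
E
```

```text
time_s: 5.35
ee_pos: [447.7, -194.0, 48.0]
ee_rot: [173.8, 90.0, 25.9]
force: [-1.2, -0.3, 4.0]
gripper_width: 31.8
rot [-1.7987e+02  1.0000e-02 -2.0000e-02]
rot [ 0.13 -0.01 -0.01]
t 5.4 pos [ 447.7 -194.    48.1] offset [ 2.1 -1.7  4.5] q [-24.8  20.6 113.9   0.   45.4  33.1] F [-1.3  0.1  4.5] w 31.6
tool axes cols
 [[ 0.     0.532 -0.847]
 [ 0.    -0.847 -0.532]
 [-1.     0.    -0.   ]]
```

View pics/wrist3.png

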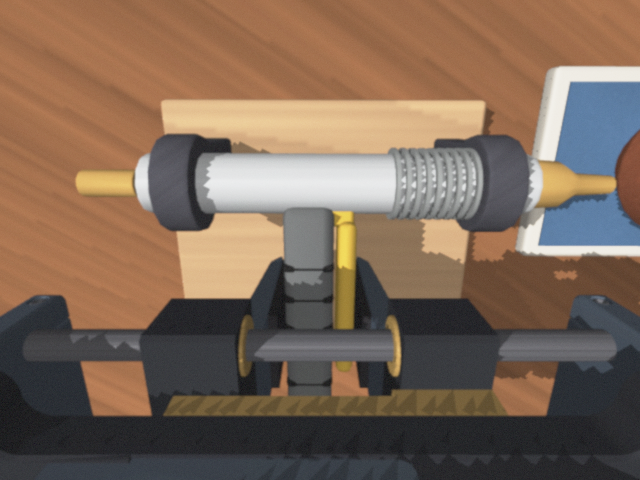

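The trigger is squeezed flat against the grip (columns 285–357). I hold a little more to make about a second, then release.

```bash
python3 -m handwheel '{"gripper":[0.8,0.8,0.8,0.8,0.8],"offset":[[0,0,0],[0,0,0],[0,0,0],[0,0,0],[0,0,0]],"rot":[[0,0,0],[0,0,0],[0,0,0],[0,0,0],[0,0,0]]}' && python3 -m handwheel '{"gripper":[0.8,0.6,0.4,0.2,0],"offset":[[0,0,0],[0,0,0],[0,0,0],[0,0,0],[0,0,0]],"rot":[[0,0,0],[0,0,0],[0,0,0],[0,0,0],[0,0,0]]}' && python3 -m handwheel '{"gripper":[0,0,0,0,0],"offset":[[0,0,0],[0,0,0],[0,0,0],[0,0,0],[0,0,0]],"rot":[[0,0,0],[0,0,0],[0,0,0],[0,0,0],[0,0,0]]}'
```

```text
time_s: 5.82
ee_pos: [447.7, -194.0, 48.1]
ee_rot: [135.8, 90.0, -12.1]
force: [-1.2, 0.9, 5.0]
gripper_width: 31.4
time_s: 6.23
ee_pos: [447.4, -193.8, 47.5]
ee_rot: [-64.0, 90.0, 148.2]
force: [0.3, -0.2, 0.8]
gripper_width: 53.8
time_s: 6.65
ee_pos: [447.5, -193.9, 47.8]
ee_rot: [-78.9, 90.0, 133.2]
force: [-0.4, 0.1, -0.9]
gripper_width: 87.1
```

```bash
python3 -m handwheel '{"gripper":[0,0,0,0,0],"offset":[[-10,0,0],[-30,0,0],[-55,0,0],[-80,0,0],[-110,0,0]],"rot":[[0,0,0],[0,0,0],[0,0,0],[0,0,0],[0,0,0]]}' && python3 -m handwheel '{"gripper":[0,0,0,0,0],"offset":[[-25,0,0],[-45,0,0],[-56,0,0],[-56,0,0],[-56,0,0]],"rot":[[0,0,0],[0,0,0],[0,0,0],[0,0,0],[0,0,0]]}' && python3 - <<'E'
from h import *
for n in("wrist","side","top"): cv2.imwrite(f"pics/{n}4.png",grab_frame(n)[:,:,::-1])
todo([440,-184,214])
E
```

```text
time_s: 7.07
ee_pos: [446.7, -193.6, 158.2]
ee_rot: [-58.9, 89.9, 153.2]
force: [0.3, 0.1, -0.7]
gripper_width: 91.5
time_s: 7.48
ee_pos: [447.6, -194.0, 214.0]
ee_rot: [127.8, 90.0, -20.1]
force: [0.5, 0.5, -0.8]
gripper_width: 91.3
rot [-1.7986e+02 -2.1000e-01  1.3000e-01]
rot [0.14 0.08 0.13]
t 7.6333 pos [ 446.8 -193.6  212.6] offset [ -1.4 -11.8   0.7] q [-24.8  10.5 100.6   0.   69.   33.1] F [-0.2 -0.5 -0.9] w 91.4
tool axes cols
 [[-0.002  0.532 -0.847]
 [ 0.001 -0.847 -0.532]
 [-1.    -0.002  0.001]]
```

View pics/wrist4.png

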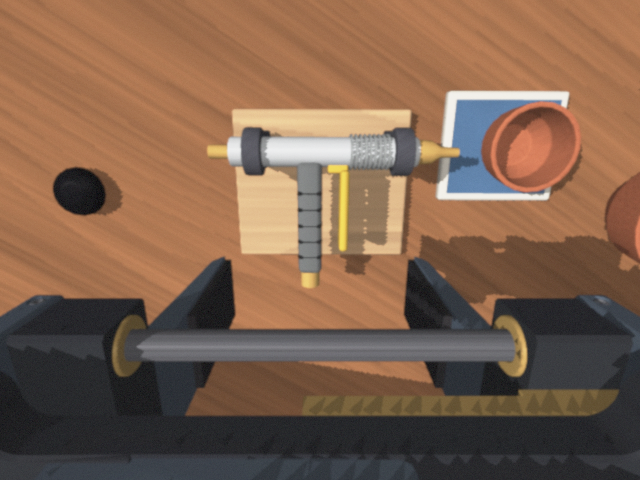

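View pics/side4.png

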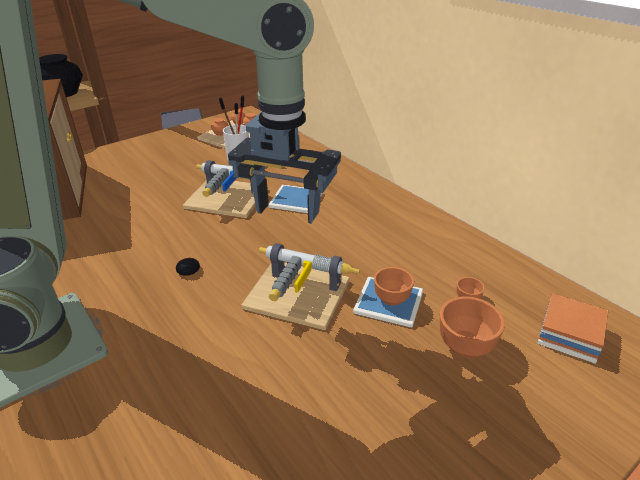

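The trigger has sprung back: grip at columns 299–322 and trigger at 340–349, the same gap as before. In the side view the bowl is still at (393,285) on its tile, and the blue gun is untouched.

```bash
python3 -c "
from workcell import *
print(job_done())"
```

```text
the job is handed in; nothing more can be done
None
```

I squeezed the yellow trigger to its firm stop with a 20 N grip, held it there for about 1 s, then let go and backed the arm off. I handed the job in at about 7.6 s.

- **Squeeze:** the finger opening read 31.4–31.8 mm through the hold, against the 32 mm expected at full squeeze. The wrist picture showed the trigger flat against the grip.
- **Hold time:** I did not time the hold directly. The opening read 31.5 mm at 4.93 s, I stopped holding at about 5.9 s, and the fingers were at 53.8 mm by 6.23 s.
- **Release:** the last pictures show the trigger sprung back to its rest gap. The bowl is at the same place on its tile, and the blue-trigger gun was never approached.
- **Forces:** the wrist readings I took stayed near 5 N or less.

None of the checks failed. The position measurements from the top and wrist cameras agreed to about 1 mm across the squeeze and about 4 mm along the grip.

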